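# Free the safety catch of the bar-top glass cupboard

### The job

The little glass cupboard on the bar stands ajar on its child-safety catch. Take the muddler from its stand, reach with its thin steel end down through the gap behind the top of the door, press the sprung hook down gently, just far enough to let go, and draw the door open with it until it stands well open, about 60 degrees or more. Then stand the muddler fully back in its hole, and leave the jar, the glass and the bottle where they are.

Things in the scene. Friction and masses are not known exactly. Their poses are not given: they have to be found in the camera images.
- cupboard: Fixed dark wooden cupboard on the counter, 280 mm wide (its y), 170 mm deep (+x), 200 mm high. Origin: centre of the front edge of its underside; +x points into the cupboard, the door is on the -x side, z up. Loading the cupboard, its door or hook with the muddler by more than 16 N breaks the hook.
- door (a joint): Opening angle of the door, rad: 0 shut, starts ajar at 0.125 to 0.143, caught by the hook at about 0.15, stop at 1.6. A panel 260 mm wide, 16 mm thick, top edge 200 mm above the counter, hinged on an upright axis at cupboard (x 0, y +130 mm); its free edge swings towards the robot (-x of the cupboard). Slight friction (0.12 N m): it stays where it is left.
- door_hinge (a point): Point on the door's hinge axis at the height of the door's top edge. Its axes turn with the door: -y runs along the door's inner face to its free edge (260 mm away), +x is perpendicular to the inner face, into the cupboard.
- door_latch (a point): Point on the top edge of the door's inner face, straight over the hook, 200 mm from the hinge axis. Axes as door_hinge. The hook's thumb pad lies in the gap below: 36 mm wide along the door, 3 to 22 mm from the inner face, its flat top 19 to 43 mm below this point (adjustable, differs every time, not measured: feel for it).
- rail (a point): Middle of the top front edge of the cupboard's front rail (the catch): a board along the cupboard's y, 14 mm thick (x), the top 45 mm of the front. The gap between it and the door's inner face is 25 to 30 mm wide at the hook and open above. The hook's barb, 46 to 54 mm from the door's inner face, stands behind it; pressed down it passes under it and is clear from a door angle of about 0.3 rad.
- hook_place (a point): Where the white sprung plastic hook's arm leaves the door's inner face, 46 mm below door_latch (it does not show the hook's travel). The hook slides straight down, at most 12.5 mm to a hard stop, in a guide on the door and swings with the door. Spring: about 3 N to start, then 600 N/m. It lets go when pressed more than 8 to 9 mm (about 8 N) down. Past the stop, force soon exceeds 16 N.
- muddler: Bar muddler standing upright in the stand: a smooth round steel rod, 12 mm in diameter and 70 mm long, below a square wooden handle, 26 by 26 mm and 56 mm long; 126 mm long in all, about 0.1 to 0.2 kg. Origin: centre of the rod's free (lower) end; z along the tool towards the handle; x and y square to the handle's faces.
- muddler_grip (a point): Good grip point: on the muddler's axis inside its handle, 105 mm above its tip, 35 mm above the underside of the handle. Axes as the muddler.
- muddler_shoulder (a point): Centre of the underside of the handle, where the rod begins, 70 mm above the tip.
- stand: Fixed black block, 90 by 90 mm, 74 mm high, with one square through hole, 17 mm wide with a 3 mm chamfer, in its centre. Origin: centre of its underside. The muddler stands with its rod in the hole and the underside of its handle on the block, its tip 4 mm above the counter.
- stand_hole0 (a point): Centre of the mouth of the stand's hole, on the block's top face.
- straw_jar: Glass jar, 76 mm wide and 90 mm high, with coloured straws up to 190 mm; origin under its centre; leave it alone.
- shot_glass: Shot glass, 46 mm wide and 60 mm high; origin under its centre; leave it alone.
- syrup: Amber syrup bottle, 64 mm wide and 210 mm high; origin under its centre; leave it alone.
Not all that is in view belongs to the job. There is more than one size of the stand; the one meant has the size given above.

How it is judged:
By the outcome, as a careful person would: the job done as asked, in the order asked, and still so for the second after the job is handed in, with the robot touching nothing.
It also fails if it takes over 69 s, if anything falls off the work surface, if the arm or the gripper's body presses on something with over 40 N, if the wrist force passes 120 N, or if a joint passes its speed limit or range.

### The arm

A 6-joint arm with a two-finger parallel gripper is mounted at the origin on the work surface. World frame = base frame: x ahead of the robot, y to its left, z up, the work surface at z = 0. Lengths are in m, angles in rad, forces in N, time in s.
With the tool pointing down it reaches from about 0.35 to 0.975 m from the base axis. Payload 4.9 kg.
Tool frame: the origin (TCP) lies between the finger pads; the fingertips stand 17 mm ahead of it and the grasp point (between the pads) lies 2 mm behind it (env.tip_reach is the distance from the TCP to the fingertips, in m); z points along the fingers, x is the direction in which the jaws open and shut, and the axes are right-handed (so a half turn about z gives the same grasp; the last joint's range is limited). The gripper opens to 85 mm and grips with 20 to 120 N. Pads are 22 mm wide; open, the fingers measure 114 mm over their backs; the gripper's body (76 mm by 85 mm) begins 54 mm behind the grasp point. The pads swing forward as they close: fully open they stand 13 mm farther back than shut.
Start: joints at [-1.263, 0.053, 1.613, -0, 1.476, -0.119], TCP at [0.259, -0.569, 0.248] pointing down, gripper open.
Joint ranges: [-3.01, 3.01], [-1.01, 2.22], [0.06, 2.58], [-1.02, 4.17], [0.09, 2.62], [-3.14, 3.14]. Speed limits (rad/s): [2.57, 2.57, 3.14, 3.14, 3.14, 3.14].

### API

Orientations are given as a unit quaternion [w, x, y, z].
In Python, from cell import env gives the robot as it stands.
- The arm moves only by the shell command python3 -m creep 'ROWS' [FORCE]. ROWS is JSON, a list of rows, each a list of 3 entries, a list of its own where there are three numbers: the closure, from 0 (fully open) to 1 (shut), then the shift along the tool's x, y, z in m, then the turn, a rotation vector about the tool's x, y, z in degrees. In form: [[grip, [dx, dy, dz], [wx, wy, wz]], ...]. A call has 1 to 12 rows; each row is the pose to reach, as a shift and turn from the pose commanded when the call began, along the tool's axes at that moment; what a row does not reach only later rows make up. A row lasts 1/8 s, in which the tool goes at most 62.5 mm and 10.7 degrees, less where a joint would pass 70% of its speed; a pose out of reach is approached as far as the arm can. A call with a gripper value outside its range is refused whole. The fingers move at their own pace and stop on an object; FORCE is the grip in N (left out, the last holds). Time passes only in rows, so rows that repeat a pose let the fingers close. It gives the time, the measured TCP pose, the force and the opening at its end, in the units of the state.
- env.sense(): the state, without advancing time (a new reading comes with each control period).
- env.read_camera(name): name is "scene" or "top"; returns a dict with "img" (480x640x3 uint8, red, green, blue), "depth" (480x640 float32, m along the optical axis (not along the pixel's ray), 0 where there is no reading), "mtx" (3x3 intrinsics, pixels), "world_to_cam" (4x4, takes a point from world to camera coordinates). Camera axes: x right, y down, z forward; pixel columns grow to the right and rows downward; lengths in m; the calibration is good to about 2 mm. A picture is of the moment at which its call begins.
- env.sign_off(): hands the job in, once; it reports no verdict.
Trained networks look in the newest picture that a camera, given by its name, has taken for a name from the list of things; names that differ only in an ending like _2 or _b are one class to them, and where a whole thing is asked for, a point or a joint stands for the part that bears it (a point fixed in the world has none). Each returns a list of dicts, best first, with "confidence" (0 to 1); they miss things now and then, are a little off and sometimes report something else, mostly with a low value. They report only what shows in the picture. A call takes as long as a camera call. They do not tell look-alikes from the thing itself.
- env.boxes_of(query, camera): "rect" ([left, top, right, bottom] in pixels, round what is visible of it).
- env.silhouettes(query, camera): "region" (480x640 bool, what is visible of it) and "rect" ([left, top, right, bottom] in pixels, round what is visible of it).
- env.pinpoint(query, camera): "centre" ([column, row] in pixels: a listed point, or the origin of a listed thing).
The state is a dict: "clock": time; "joint_positions": joint angles; "dq": joint speeds; "joint_efforts": joint torques, N m; "ee_pos": TCP position; "orientation": TCP orientation; "ft_force": force on the tool from outside, world axes, zero at the start; "wrist_torque": the same for the moment, N m; "opening": finger opening in m.
Only numpy, scipy, OpenCV 4.12 (cv2) and the standard library are available. Lean on these libraries where they do the work, as an engineer would, in place of code of your own. Each camera call takes 0.05 s, during which the arm holds its last target. There are 200 camera calls.

## Working session

There is one attempt and no reset: what is moved stays moved. The work goes in short steps, Python scripts to look and compute and a shell command to move; the robot and the scene stay as the last step left them, time stands still between calls to the robot, and variables do not carry over. Pictures are saved under pics/ and viewed, about 8 in all and at most 12, crops included, and the job is handed in when it is done.

```bash
mkdir -p pics; ls
cat > h.py <<'E'
from cell import env
import numpy as np, cv2
def save(c,n,box=None,s=1):
    d=env.read_camera(c); im=d['img'][:,:,::-1].copy()
    if box: im=im[box[1]:box[3],box[0]:box[2]]
    if s!=1: im=cv2.resize(im,None,fx=s,fy=s,interpolation=cv2.INTER_CUBIC)
    cv2.imwrite('pics/'+n,im); return d
def px2w(d,u,v,z=None):
    K=d['mtx'];T=np.linalg.inv(d['world_to_cam']);r=T[:3,:3]@np.linalg.solve(K,[u,v,1]);o=T[:3,3]
    if z is not None: return o+r*(z-o[2])/r[2]
    dd=d['depth'][int(round(v)),int(round(u))]; return o+r*dd
def cloud(d):
    v,u=np.mgrid[:480,:640];K=d['mtx'];T=np.linalg.inv(d['world_to_cam'])
    P=np.stack([u,v,np.ones_like(u)],-1)@np.linalg.inv(K).T*d['depth'][...,None]
    W=P@T[:3,:3].T+T[:3,3]; W[d['depth']==0]=np.nan; return W
E
python3 - <<'E'
from h import *
a=save('scene','s0.png');b=save('top','t0.png')
W=None
for n in ['muddler_grip','muddler_shoulder','stand_hole0','stand','door_hinge','door_latch','rail','hook_place','cupboard','straw_jar','shot_glass','syrup']:
    for c,d in(('scene',a),('top',b)):
        r=env.pinpoint(n,c)
        print(n,c,[(round(x['confidence'],2),np.round(x['centre']),px2w(d,*np.clip(x['centre'],0,[639,479])).round(3)) for x in r[:3]])
print(env.sense())
E
```

```text
pics
muddler_grip scene [(0.77, array([211., 325.]), array([ 0.467, -0.273,  0.121])), (0.45, array([240., 430.]), array([ 0.659, -0.354,  0.053]))]
muddler_grip top [(0.69, array([436., 229.]), array([ 0.458, -0.257,  0.127])), (0.51, array([436., 230.]), array([ 0.455, -0.257,  0.135]))]
muddler_shoulder scene []
muddler_shoulder top [(0.63, array([437., 229.]), array([ 0.46 , -0.259,  0.129])), (0.55, array([436., 227.]), array([ 0.464, -0.256,  0.125])), (0.44, array([277., 165.]), array([0.634, 0.172, 0.198]))]
stand_hole0 scene [(0.96, array([144., 372.]), array([ 0.424, -0.41 ,  0.057])), (0.92, array([212., 336.]), array([ 0.47 , -0.277,  0.094])), (0.69, array([168., 285.]), array([ 0.261, -0.257,  0.094]))]
stand_hole0 top [(0.88, array([434., 230.]), array([ 0.455, -0.253,  0.126])), (0.62, array([435., 296.]), array([ 0.269, -0.266,  0.011])), (0.58, array([483., 240.]), array([ 0.428, -0.404,  0.049]))]
stand scene [(0.96, array([176., 319.]), array([ 0.334, -0.286,  0.055])), (0.62, array([152., 391.]), array([ 0.452, -0.414,  0.028])), (0.59, array([218., 358.]), array
[... 1429 characters left out ...]
132]))]
{'clock': 1.3, 'joint_positions': array([-1.26298911e+00,  5.27004413e-02,  1.61289341e+00, -3.18886440e-06,
        1.47597251e+00, -1.19014434e-01]), 'dq': array([-0.00137725, -0.00157624,  0.00147721,  0.00047688,  0.00186005,
        0.00091698]), 'joint_efforts': array([-1.05608291e-03, -3.93680978e+01, -3.70459270e+01, -1.50024771e-04,
        4.19176740e-04, -7.04915678e-06]), 'ee_pos': array([ 0.258726  , -0.56892422,  0.24830724]), 'orientation': array([ 9.60287356e-06,  8.40826964e-01, -5.41303997e-01,  9.12081135e-06]), 'ft_force': array([-0.79927344,  0.37901391,  0.67690586]), 'wrist_torque': array([-0.03994424, -0.01873921,  0.0007769 ]), 'opening': 0.08531317308352197}
```

View pics/s0.png

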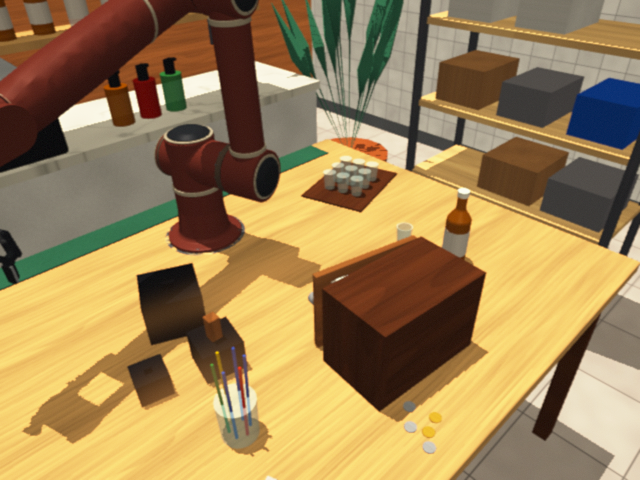

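View pics/t0.png

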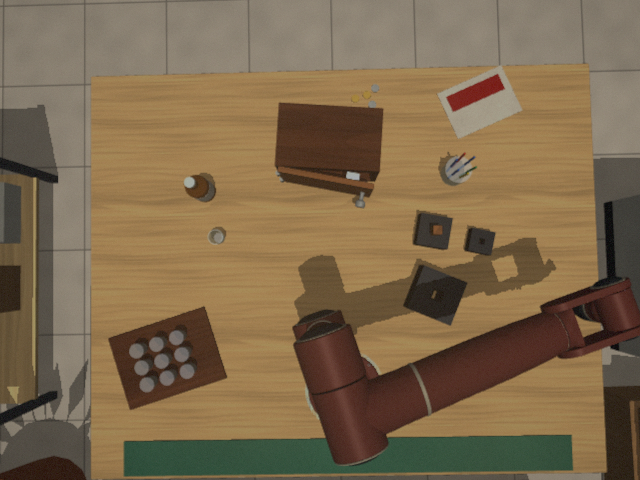

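Scene: the muddler is upright in the middle block (top px 436,229). Stand look-alikes are the small block (480,240) and the large block (436,294). The cupboard is at (330,140) with its door ajar at (325,180), and the white hook pad shows at (353,176). Next I measure sizes.

Run:
```python
from h import *
d=save('top','t1.png',(270,90,510,330),2.5)
print('cam',np.linalg.inv(d['world_to_cam'])[:3,3])
W=cloud(d); v,u=np.mgrid[:480,:640]
def blob(lo,hi,box):
    l,t,r,b=box; m=(u>=l)&(u<r)&(v>=t)&(v<b)&(W[...,2]>lo)&(W[...,2]<hi)
    P=W[m]; (c,s,a)=cv2.minAreaRect(P[:,:2].astype(np.float32)); return len(P),np.round(c,4),np.round(s,4),round(a,1),'z',np.round(np.median(P[:,2]),4)
print('stand?',blob(.066,.082,(405,200,460,258)))
print('small',blob(.03,.07,(460,222,500,262)))
print('large',blob(.08,.13,(400,255,475,330)))
print('handle',blob(.115,.15,(415,210,455,250)))
print('cup top',blob(.185,.22,(270,95,390,172)))
print('cup+door',blob(.185,.22,(265,95,395,200)))
# print door height map
for r in range(160,200,2): print(r,[int(1000*W[r,c,2]) if W[r,c,2]==W[r,c,2] else -1 for c in range(272,388,5)])
for c in('top',):
  for n in['muddler','door','cupboard']:
    for x in env.silhouettes(n,c)[:2]:
        q=np.argwhere(x['region'])[:,::-1].astype(np.float32); print(n,x['confidence'],x['rect'],cv2.minAreaRect(q))
```

```text
cam [0.36129368 0.02469532 1.83079154]
stand? (851, array([ 0.457 , -0.2589]), array([0.0919, 0.0909]), 78.7, 'z', np.float64(0.0748))
small (592, array([ 0.4253, -0.3959]), array([0.0692, 0.0682]), 78.0, 'z', np.float64(0.0548))
large (2167, array([ 0.2764, -0.2564]), array([0.1308, 0.1288]), 66.7, 'z', np.float64(0.1063))
handle (97, array([ 0.4575, -0.2585]), array([0.0253, 0.0255]), 88.7, 'z', np.float64(0.1285))
cup top (6784, array([0.7002, 0.0339]), array([0.2814, 0.1858]), 85.5, 'z', np.float64(0.2014))
cup+door (7360, array([0.6841, 0.0353]), array([0.2806, 0.2197]), 85.1, 'z', np.float64(0.2013))
160 [-6, 201, 201, 203, 191, 199, 203, 198, 203, 195, 202, 208, 201, 200, 200, 196, 202, 205, 197, 206, 202, 192, 3, -2]
162 [1, 202, 200, 201, 207, 202, 203, 199, 198, 203, 203, 194, 206, 199, 200, 198, 197, 195, 197, 199, 198, 201, -5, 0]
164 [-1, 196, 201, 198, 206, 200, 197, 198, 202, 196, 196, 204, 198, 198, 199, 199, 206, 204, 203, 196, 203, 204, -2, -2]
166 [0, 189, 203, 203, 205, 202, 197, 196, 207, 208, 198, 198, 195, 208, 206, 201, 201, 202, 203, 205, 196, 195, -2, -2]
16
[... 1461 characters left out ...]
 80, 4, -4, 3, -3]
196 [4, 4, -1, 2, 0, 1, -1, 0, 0, 0, 2, 9, -6, 0, 0, -1, 3, -1, 104, 35, -2, 4, 0, -1]
198 [-9, 1, 0, 0, -4, 0, 8, 2, -9, 2, -3, 0, 0, 0, -2, -2, 9, 3, 104, -4, 7, 1, 4, 0]
muddler 0.62 [428.1, 223.4, 443.1, 237.2] ((436.0, 230.0), (12.0, 12.0), 90.0)
muddler 0.48 [273.7, 165.8, 373.7, 208.2] ((324.45001220703125, 179.15000915527344), (97.08192443847656, 32.25522994995117), 18.43494987487793)
door 0.85 [274.8, 168.3, 374.5, 208.9] ((324.45001220703125, 179.65000915527344), (97.39814758300781, 31.939001083374023), 18.43494987487793)
cupboard 0.65 [278.2, 102.0, 384.7, 206.5] ((327.2529296875, 154.95330810546875), (105.29456329345703, 100.30428314208984), 3.5763344764709473)
```

View pics/t1.png

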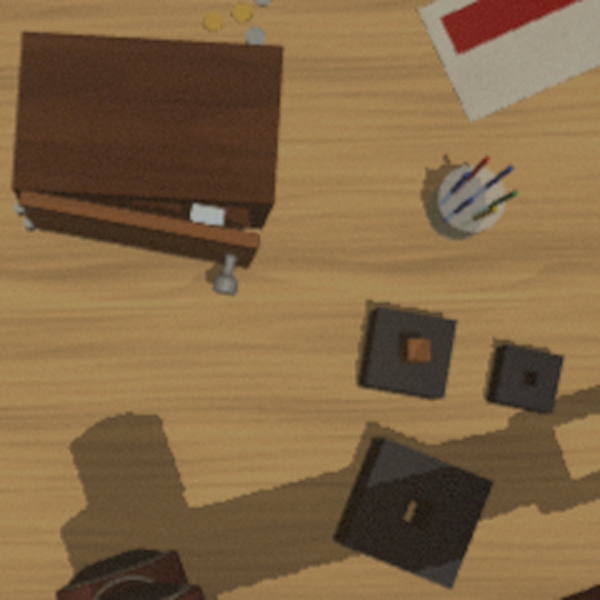

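The block under the muddler is 92×91×75 mm, so it is the stand meant. The white pad is in the gap at crop px (208,214), with its top at z≈0.181. Now I fit the cupboard, door and handle yaw precisely.

Run:
```python
from h import *
from scipy.spatial.transform import Rotation as R
d=env.read_camera('top');W=cloud(d); v,u=np.mgrid[:480,:640]; im=d['img'].astype(int)
# cupboard: project pixels with z=.2 plane; clean part
m=(v<166)&(v>95)&(u>270)&(u<390)&(W[...,2]>.185)&(W[...,2]<.22)
P=np.array([px2w(d,a,b,.2)[:2] for b,a in np.argwhere(m)])
def edge(f,sel,deg=1): pass
# back edge: max x per column; left/right edge: max/min y per row
B=[];L=[];Rr=[]
for c in range(290,376):
    r=np.where(m[:,c])[0]
    if len(r): B.append(px2w(d,c,r.min()-.5,.2)[:2])
for r in range(112,162):
    c=np.where(m[r])[0]; L.append(px2w(d,c.min()-.5,r,.2)[:2]); Rr.append(px2w(d,c.max()+.5,r,.2)[:2])
B,L,Rr=map(np.array,(B,L,Rr))
p=np.polyfit(B[:,1],B[:,0],1);l=np.polyfit(L[:,0],L[:,1],1);q=np.polyfit(Rr[:,0],Rr[:,1],1)
print('yaw deg from back',-np.degrees(np.arctan(p[0])),'left',np.degrees(np.arctan(l[0])),'right',np.degrees(np.arctan(q[0])))
yaw=np.mean([-np.arctan(p[0]),np.arctan(l[0]),np.arctan(q[0])])
ex=np.array([np.cos(yaw),np.sin(yaw)]);ey=np.array([-ex[1],ex[0]])
yl=np.median(L@ey);yr=np.median(Rr@ey);xb=np.median(B@ex)
print('width',yl-yr)
O=ex*(xb-.17)+ey*(yl+yr)/2
H=O+ey*.13
print('yaw',np.degrees(yaw),'O',O,'hinge',H,'expected front from depth')
# white pad pixels
g=im.min(-1); w=(v>165)&(v<190)&(u>340)&(u<372)&(g>130)
b=np.argwhere(w); print('white px',len(b),b.min(0),b.max(0)); z=np.median(W[w][:,2]);print('pad z',z,np.std(W[w][:,2]))
pc=b.mean(0); pw=px2w(d,pc[1],pc[0],z)[:2]; print('pad centre',pw,'cup frame',(pw-O)@ex,(pw-O)@ey)
# door top: inner edge rel cup: pixels z>.19 below gap
for c in range(318,372,6):
    col=[r for r in range(168,192) if W[r,c,2]>.188]; print(c,[(round(float((px2w(d,c,r,.2)[:2]-O)@ex)*1000),round(float((px2w(d,c,r,.2)[:2]-O)@ey)*1000)) for r in col])
# handle yaw
h=(v>215)&(v<245)&(u>422)&(u<450)&(im[...,0]-im[...,2]>35)
# orange
q=np.array([px2w(d,a,b,.13)[:2] for b,a in np.argwhere(h)],np.float32);print('handle',len(q),cv2.minAreaRect(q))
print('tool ang',np.degrees(np.arctan2(*R.from_quat(env.sense()['orientation'],scalar_first=True).as_matrix()[1::-1,0])))
big=cv2.resize(im[212:248,418:456].astype(np.uint8)[:,:,::-1],None,fx=12,fy=12,interpolation=cv2.INTER_CUBIC)
big2=cv2.resize(im[164:196,310:380].astype(np.uint8)[:,:,::-1],None,fx=11,fy=11,interpolation=cv2.INTER_CUBIC)
cv2.imwrite('pics/c1.png',big)
```

```text
yaw deg from back -4.737625140825195 left -4.813340841464455 right -4.7532952346885065
width 0.2799964825196334
yaw -4.768087072326052 O [0.62249888 0.04024279] hinge [0.63330485 0.1697929 ] expected front from depth
white px 79 [172 346] [179 358]
pad z 0.18100810105389353 0.0035096593584432955
pad centre [ 0.60378396 -0.02866551] cup frame -0.012922308158564032 -0.07022545842448073
318 [(-1, 22), (-17, 21), (-19, 21), (-22, 21), (-25, 21), (-27, 21), (-30, 20)]
324 [(0, 6), (-18, 5), (-21, 5), (-24, 5), (-26, 5), (-29, 5), (-32, 4), (-34, 4)]
330 [(1, -10), (-1, -10), (-20, -11), (-23, -11), (-25, -11), (-28, -11), (-31, -12), (-33, -12), (-36, -12)]
336 [(2, -25), (0, -26), (-22, -27), (-24, -27), (-27, -27), (-30, -27), (-32, -28), (-35, -28)]
342 [(3, -41), (0, -42), (-24, -43), (-26, -43), (-29, -43), (-32, -43), (-34, -44), (-37, -44), (-40, -44)]
348 [(4, -57), (1, -57), (-1, -58), (-25, -59), (-28, -59), (-31, -59), (-33, -60), (-36, -60), (-39, -60), (-41, -60)]
354 [(5, -73), (2, -73), (0, -73), (-27, -75), (-30, -75), (-32, -75), (-35, -76), (-38, -76), (-40, -76), (-43, -76)]
360 [(6, -89), (3, -89), (1, -89), (-29, -91), (-31, -91), (-34, -91), (-37, -92), (-39, -92), (-42, -92), (-45, -92)]
366 [(7, -105), (4, -105), (2, -105), (-1, -105), (-33, -107), (-36, -107), (-38, -108), (-41, -108), (-44, -108), (-46, -108)]
handle 110 ((0.4558643400669098, -0.27007734775543213), (0.04375814273953438, 0.0769989863038063), 88.1922836303711)
tool ang -65.54629643423918
```

View pics/c1.png

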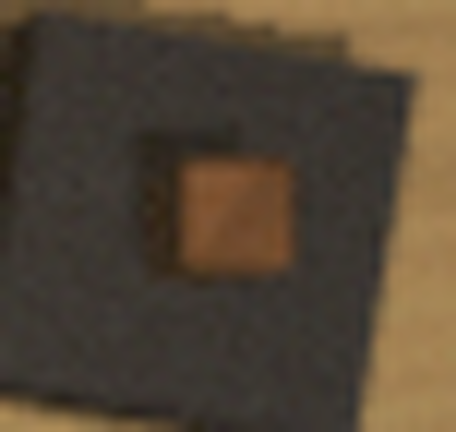

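```bash
python3 -m creep '[[0,[-0.04,-0.06,0],[0,0,5]],[0,[-0.08,-0.12,0.01],[0,0,10]],[0,[-0.12,-0.18,0.02],[0,0,15]],[0,[-0.16,-0.24,0.04],[0,0,20]],[0,[-0.19,-0.29,0.055],[0,0,24.5]],[0,[-0.2,-0.309,0.058],[0,0,24.5]],[0,[-0.2,-0.309,0.058],[0,0,24.5]],[0,[-0.2,-0.309,0.058],[0,0,24.5]]]' 60
python3 - <<'E'
from h import *
d=env.read_camera('scene');print(env.sense()['joint_positions'])
cv2.imwrite('pics/s2.png',cv2.resize(d['img'][180:400,100:330][:,:,::-1],None,fx=2.5,fy=2.5))
E
```

```text
clock: 2.55
ee_pos: [0.4572, -0.2592, 0.1906]
orientation: [-0.0, -0.707, 0.707, -0.0]
ft_force: [0.5, 0.0, 0.7]
opening: 0.0854
[-6.58300699e-01 -1.44632966e-01  1.90115073e+00 -4.34070815e-04
  1.38428228e+00  9.14149089e-01]
```

View pics/s2.png

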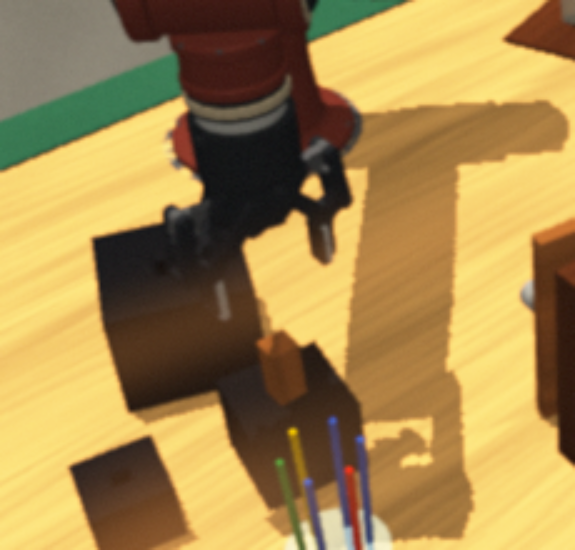

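The open jaws straddle the handle (crop px 280,370). I go down to grasp it.

```bash
python3 -m creep '[[0,[0,0,0.04],[0,0,0]],[0,[0,0,0.07],[0,0,0]],[0,[0,0,0.083],[0,0,0]],[0,[0,0,0.083],[0,0,0]],[1,[0,0,0.083],[0,0,0]],[1,[0,0,0.083],[0,0,0]],[1,[0,0,0.083],[0,0,0]],[1,[0,0,0.083],[0,0,0]],[1,[0,0,0.083],[0,0,0]],[1,[0,0,0.083],[0,0,0]],[1,[0,0,0.083],[0,0,0]],[1,[0,0,0.083],[0,0,0]]]' 60
```

```text
clock: 4.1
ee_pos: [0.4578, -0.2597, 0.1083]
orientation: [-0.0, -0.707, 0.707, -0.001]
ft_force: [-0.3, -2.7, 5.6]
opening: 0.0255
```

```bash
python3 -m creep '[[1,[0,0,-0.01],[0,0,0]],[1,[0,0,-0.03],[0,0,0]],[1,[0,0,-0.07],[0,0,0]],[1,[0,0,-0.12],[0,0,0]],[1,[0,0,-0.17],[0,0,0]],[1,[0,0,-0.21],[0,0,0]],[1,[0,0,-0.23],[0,0,0]],[1,[0,0,-0.23],[0,0,0]],[1,[0,0,-0.23],[0,0,0]]]'
python3 - <<'E'
from h import *
d=env.read_camera('scene');e=env.read_camera('top');s=env.sense();print(s['ft_force'],s['ee_pos'],s['joint_positions'])
cv2.imwrite('pics/s3.png',np.vstack([cv2.resize(d['img'][130:390,90:410][:,:,::-1],(640,520))]))
for x in env.pinpoint('muddler','scene')[:2]: print(x)
E
```

```text
clock: 5.22
ee_pos: [0.4566, -0.2583, 0.3344]
orientation: [-0.0, -0.707, 0.707, 0.002]
ft_force: [0.5, -0.6, -1.0]
opening: 0.0258
[ 0.80520598 -0.7749392  -1.01275385] [ 0.45656635 -0.25838012  0.33451789] [-6.56980416e-01 -2.22758796e-01  1.73012798e+00  1.61976934e-04
  1.63883730e+00  9.14601340e-01]
{'centre': [201.7, 275.9], 'confidence': 0.86}
{'centre': [415.0, 237.4], 'confidence': 0.19}
```

View pics/s3.png

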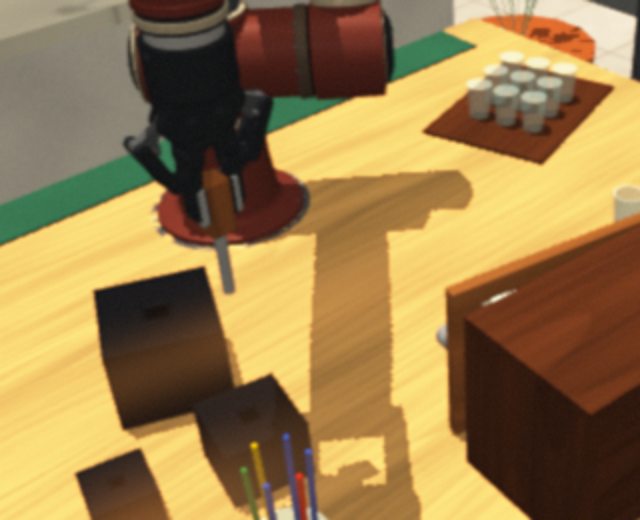

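The muddler is held upright, tip at px (228,290) in the crop and the stand's hole empty. I move over the gap at travel height.

```bash
python3 -m creep '[[1,[-0.03,-0.02,0],[0,0,0]],[1,[-0.07,-0.045,0],[0,0,0]],[1,[-0.11,-0.07,0],[0,0,0]],[1,[-0.15,-0.095,0],[0,0,0]],[1,[-0.19,-0.12,0],[0,0,0]],[1,[-0.22,-0.14,0],[0,0,0]],[1,[-0.231,-0.147,0],[0,0,0]],[1,[-0.231,-0.147,0],[0,0,0]],[1,[-0.231,-0.147,0],[0,0,0]],[1,[-0.231,-0.147,0],[0,0,0]]]'
python3 - <<'E'
from h import *
s=env.sense();print(s['ft_force'],s['ee_pos'])
for c in('scene','top'):
    d=env.read_camera(c);im=d['img'][:,:,::-1]
    for x in env.pinpoint('muddler',c)[:2]: print(c,x['confidence'],x['centre'],px2w(d,*x['centre'],s['ee_pos'][2]-.1043))
    p=s['ee_pos']-[0,0,.1043];q=d['world_to_cam']@[*p,1];q=d['mtx']@q[:3];print('tip proj',q[:2]/q[2])
    g=d['world_to_cam']@[.6038,-.0275,.181,1];g=d['mtx']@g[:3];print('pad proj',g[:2]/g[2])
    if c=='scene': cv2.imwrite('pics/s4.png',cv2.resize(im[180:360,250:500],(750,540),interpolation=cv2.INTER_CUBIC))
E
```

```text
clock: 6.62
ee_pos: [0.604, -0.0291, 0.3374]
orientation: [-0.0, -0.706, 0.708, -0.0]
ft_force: [0.2, -0.8, -0.1]
opening: 0.0253
[ 0.21886961 -0.81581689 -0.11612211] [ 0.60401299 -0.02913019  0.33741836]
scene 0.9 [348.2, 255.7] [ 0.60394836 -0.02675548  0.23311836]
scene 0.39 [341.0, 267.8] [ 0.62138089 -0.06484371  0.23311836]
tip proj [347.38574115 256.21481448]
pad proj [347.41124144 276.76923503]
top 0.45 [277.5, 167.1] [0.62322919 0.16734187 0.23311836]
tip proj [353.0491387 172.6637079]
pad proj [351.85640064 175.70076119]
```

View pics/s4.png

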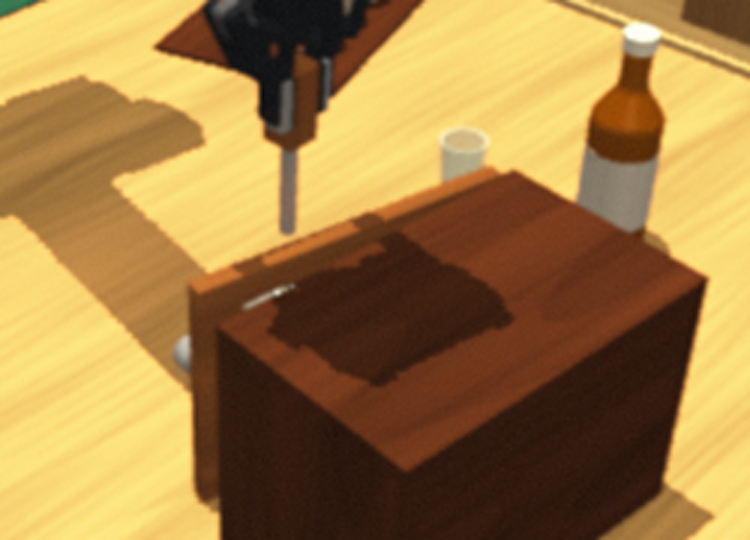

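Run:
```python
from h import *
O=np.array([.6225,.04024]);ex=np.array([.9965,-.0831]);ey=np.array([.0831,.9965])
d=env.read_camera('scene');W=cloud(d);im=d['img'].astype(int);v,u=np.mgrid[:480,:640]
m=(im.min(-1)>110)&(u>325)&(u<356)&(v>268)&(v<290)
for b,a in np.argwhere(m)[::3]:
    p=px2w(d,a,b,.181)[:2]-O; print(a,b,im[b,a],(1000*p@ex).round(),(1000*p@ey).round(),W[b,a,2].round(3))
# cup corners check
for name,xy in(('front-right',(0,-.14)),('front-left',(0,.14)),('back-right',(.17,-.14))):
    p=O+ex*xy[0]+ey*xy[1];q=d['mtx']@(d['world_to_cam']@[*p,.2,1])[:3];print(name,q[:2]/q[2])
a=-.13
for r in(200,260):
    c=O+ey*.13+(ex*-np.sin(.13)-ey*np.cos(.13))*r/1000;q=d['mtx']@(d['world_to_cam']@[*c,.2,1])[:3];print('door inner',r,q[:2]/q[2])
```

```text
342 276 [172 159 132] -22.0 -76.0 0.174
341 277 [184 175 149] -21.0 -79.0 0.179
339 278 [165 149 121] -21.0 -85.0 0.18
337 279 [175 157 130] -21.0 -90.0 0.181
336 280 [162 140 114] -20.0 -93.0 0.177
front-right [324.27428948 286.95745052]
front-left [423.06126295 234.74138811]
back-right [388.06077575 335.84706426]
door inner 200 [343.59303334 266.15446365]
door inner 260 [318.16865351 276.06737587]
```

```bash
python3 -m creep '[[1,[-0.0015,0,0.01],[0,0,0]],[1,[-0.0015,0,0.025],[0,0,0]],[1,[-0.0015,0,0.033],[0,0,0]],[1,[-0.0015,0,0.037],[0,0,0]],[1,[-0.0015,0,0.041],[0,0,0]],[1,[-0.0015,0,0.044],[0,0,0]],[1,[-0.0015,0,0.044],[0,0,0]],[1,[-0.0015,0,0.044],[0,0,0]]]'; python3 -c "
from cell import env
s=env.sense();print(s['ft_force'],s['wrist_torque'],s['ee_pos'])"
```

```text
clock: 7.88
ee_pos: [0.6045, -0.0266, 0.2937]
orientation: [0.0, -0.707, 0.707, -0.0]
ft_force: [0.2, -0.6, -0.8]
opening: 0.0252
[ 0.21641196 -0.63085459 -0.77331812] [-0.02775516 -0.04958953 -0.03094534] [ 0.60452324 -0.02658379  0.29365504]
```

```bash
python3 -m creep '[[1,[0,0,0.002],[0,0,0]],[1,[0,0,0.004],[0,0,0]],[1,[0,0,0.004],[0,0,0]],[1,[0,0,0.004],[0,0,0]]]'
```

```text
clock: 8.38
ee_pos: [0.6044, -0.0265, 0.2893]
orientation: [-0.0, -0.707, 0.707, 0.0]
ft_force: [-0.5, 0.5, -1.5]
opening: 0.0253
```

```bash
python3 -m creep '[[1,[0,0,0.001],[0,0,0]],[1,[0,0,0.002],[0,0,0]],[1,[0,0,0.002],[0,0,0]],[1,[0,0,0.002],[0,0,0]]]'
```

```text
clock: 8.88
ee_pos: [0.6044, -0.0266, 0.2873]
orientation: [-0.0, -0.707, 0.707, -0.0]
ft_force: [0.5, 0.9, -0.5]
opening: 0.0254
```

```bash
python3 -m creep '[[1,[0,0,0.001],[0,0,0]],[1,[0,0,0.002],[0,0,0]],[1,[0,0,0.002],[0,0,0]],[1,[0,0,0.002],[0,0,0]]]'
```

```text
clock: 9.38
ee_pos: [0.6044, -0.0266, 0.2853]
orientation: [0.0, -0.707, 0.707, -0.0]
ft_force: [0.5, 0.1, -1.6]
opening: 0.0256
```

```bash
python3 -m creep '[[1,[0,0,0.001],[0,0,0]],[1,[0,0,0.002],[0,0,0]],[1,[0,0,0.002],[0,0,0]],[1,[0,0,0.002],[0,0,0]]]'
```

```text
clock: 9.88
ee_pos: [0.6045, -0.0266, 0.2838]
orientation: [0.0, -0.707, 0.707, -0.0]
ft_force: [-0.9, -0.8, 1.5]
opening: 0.0251
```

```bash
python3 -m creep '[[1,[0,0,0.001],[0,0,0]],[1,[0,0,0.002],[0,0,0]],[1,[0,0,0.002],[0,0,0]],[1,[0,0,0.002],[0,0,0]]]'; python3 -c "
from cell import env
s=env.sense();print(s['ft_force'],s['wrist_torque'],s['ee_pos'])"
```

```text
clock: 10.38
ee_pos: [0.6045, -0.0266, 0.2816]
orientation: [0.0, -0.707, 0.707, -0.0]
ft_force: [-0.2, -0.5, 3.5]
opening: 0.0251
[-0.20554376 -0.48984936  3.45897586] [0.00461599 0.08343324 0.02476165] [ 0.60453657 -0.0265941   0.28159106]
```

```bash
python3 -m creep '[[1,[0,0,0.002],[0,0,0]],[1,[0,0,0.004],[0,0,0]],[1,[0,0,0.004],[0,0,0]],[1,[0,0,0.004],[0,0,0]]]'
```

```text
clock: 10.88
ee_pos: [0.6046, -0.0266, 0.2778]
orientation: [0.0, -0.707, 0.707, -0.0]
ft_force: [0.1, -0.1, 4.8]
opening: 0.0252
```

```bash
python3 -m creep '[[1,[0,0,0.001],[0,0,0]],[1,[0,0,0.002],[0,0,0]],[1,[0,0,0.002],[0,0,0]],[1,[0,0,0.002],[0,0,0]]]'
```

```text
clock: 11.38
ee_pos: [0.6047, -0.0266, 0.2762]
orientation: [0.0, -0.707, 0.707, -0.0]
ft_force: [-0.5, 0.6, 4.8]
opening: 0.025
```

```bash
cat > ft.py <<'E'
from cell import env
import numpy as np
F=[]
for i in range(8): env.read_camera('top'); F.append(env.sense()['ft_force'])
print(np.mean(F,0),np.std(F,0),env.sense()['ee_pos'],env.sense()['clock'])
E
python3 ft.py; python3 -m creep '[[1,[0,0,0.001],[0,0,0]],[1,[0,0,0.001],[0,0,0]],[1,[0,0,0.001],[0,0,0]]]'; python3 ft.py
```

```text
[-0.55509822 -0.18303894  5.85756017] [0.3097109  0.51059593 0.5450029 ] [ 0.60465707 -0.02657231  0.27613065] 11.775
clock: 12.15
ee_pos: [0.6048, -0.0266, 0.2754]
orientation: [0.0, -0.707, 0.707, -0.001]
ft_force: [-0.7, -0.2, 7.2]
opening: 0.0256
[-0.68049126 -0.19154551  6.58503595] [0.30820956 0.39233094 0.55798089] [ 0.60473984 -0.02663865  0.27537263] 12.55
```

```bash
python3 -m creep '[[1,[0,0,0.001],[0,0,0]],[1,[0,0,0.0023],[0,0,0]],[1,[0,0,0.0023],[0,0,0]],[1,[0,0,0.0023],[0,0,0]]]'; python3 ft.py
```

```text
clock: 13.05
ee_pos: [0.6049, -0.0267, 0.2735]
orientation: [0.001, -0.707, 0.707, -0.001]
ft_force: [-0.9, -0.1, 7.3]
opening: 0.0253
[-0.56820836  0.14035783  7.7235776 ] [0.44752182 0.14149407 0.61404649] [ 0.60493943 -0.02667095  0.27354627] 13.45
```

```bash
cat > arc.py <<'E'
from cell import env
import numpy as np
from scipy.spatial.transform import Rotation as R
O=np.array([.6225,.04024]);ex=np.array([.9965,-.0831]);ey=np.array([.0831,.9965])
def tgt(th,r=.199,s=.006): return O+ey*.13-r*(np.sin(th)*ex+np.cos(th)*ey)+s*(np.cos(th)*ex-np.sin(th)*ey)
def inv(p,s=.006):
    q=np.array(p[:2])-O-ey*.13; a,b=q@ex,q@ey; rho=np.hypot(a,b); return np.arctan2(-a,-b)+np.arcsin(s/rho),rho
if __name__=='__main__':
    S=env.sense();M=R.from_quat(S['orientation'],scalar_first=True).as_matrix();p=S['ee_pos'];print(p,'theta if touching',inv(p))
    for th in [.13,.16,.2,.25,.3,.35,.4,.5,.6,.7,.8,.9,1,1.1,1.2,1.25]:
        print(th,((M.T@np.r_[tgt(th)-p[:2],0])*1000).round(1)[:2])
E
python3 arc.py
```

```text
[ 0.60493943 -0.02667095  0.27354627] theta if touching (np.float64(0.09041969152489708), np.float64(0.1984847466134021))
0.13 [-0.7  7.9]
0.16 [-1.9 13.7]
0.2 [-3.7 21.5]
0.25 [-6.4 31.1]
0.3 [-9.6 40.5]
0.35 [-13.3  49.7]
0.4 [-17.4  58.8]
0.5 [-27.   76.2]
0.6 [-38.3  92.6]
0.7 [-51.1 107.8]
0.8 [-65.4 121.7]
0.9 [-81. 134.]
1 [-97.8 144.7]
1.1 [-115.6  153.7]
1.2 [-134.1  160.9]
1.25 [-143.7  163.7]
```

```bash
python3 -m creep '[[1,[0,0.003,0],[0,0,0]],[1,[-0.0005,0.006,0],[0,0,0]],[1,[-0.001,0.008,0],[0,0,0]],[1,[-0.001,0.01,0],[0,0,0]],[1,[-0.0015,0.012,0],[0,0,0]],[1,[-0.002,0.0145,0],[0,0,0]],[1,[-0.002,0.0145,0],[0,0,0]],[1,[-0.002,0.0145,0],[0,0,0]]]'; python3 ft.py; python3 arc.py|head -1
```

```text
clock: 14.45
ee_pos: [0.5907, -0.0245, 0.2737]
orientation: [0.001, -0.707, 0.707, -0.001]
ft_force: [-0.0, 1.3, 8.0]
opening: 0.0252
[-0.11977436  0.37814561  7.470184  ] [0.51008079 0.3364303  0.38466943] [ 0.59072751 -0.02446791  0.27367932] 14.85
[ 0.59072751 -0.02446791  0.27367932] theta if touching (np.float64(0.162741620037926), np.float64(0.1988557728102676))
```

```bash
python3 -m creep '[[1,[-0.0003,0.0015,0],[0,0,0]],[1,[-0.0006,0.003,0],[0,0,0]],[1,[-0.0006,0.003,0],[0,0,0]]]'; python3 ft.py;  python3 arc.py
```

```text
clock: 15.22
ee_pos: [0.5878, -0.0239, 0.2738]
orientation: [0.001, -0.707, 0.707, -0.001]
ft_force: [1.3, 0.2, 6.8]
opening: 0.0252
[0.19407673 0.53212931 7.41183917] [0.26617283 0.41138246 0.59738961] [ 0.58783829 -0.02391055  0.27374023] 15.625
[ 0.58783829 -0.02391055  0.27374023] theta if touching (np.float64(0.17751227508117434), np.float64(0.19895164265411552))
0.13 [ 2.1 -9.2]
0.16 [ 0.9 -3.4]
0.2 [-1.   4.4]
0.25 [-3.7 14. ]
0.3 [-6.9 23.4]
0.35 [-10.5  32.6]
0.4 [-14.7  41.7]
0.5 [-24.2  59.1]
0.6 [-35.5  75.5]
0.7 [-48.4  90.7]
0.8 [-62.7 104.6]
0.9 [-78.3 116.9]
1 [-95.1 127.6]
1.1 [-112.8  136.6]
1.2 [-131.4  143.8]
1.25 [-140.9  146.6]
```

There is no lateral build-up beyond the catch angle, so the hook has let go. I carry on along the arc.

```bash
python3 -m creep '[[1,[-0.001,0.0044,0],[0,0,0]],[1,[-0.002,0.009,0],[0,0,0]],[1,[-0.0037,0.014,0],[0,0,0]],[1,[-0.005,0.0187,0],[0,0,0]],[1,[-0.007,0.0234,0],[0,0,0]],[1,[-0.0087,0.028,0],[0,0,0]],[1,[-0.0105,0.0326,0],[0,0,0]],[1,[-0.0105,0.0326,0],[0,0,0]]]'; python3 ft.py;  python3 arc.py
python3 - <<'E'
from h import *
save('top','t5.png',(240,120,440,270),3)
E
```

```text
clock: 16.62
ee_pos: [0.5548, -0.0134, 0.2737]
orientation: [0.001, -0.707, 0.707, -0.001]
ft_force: [-1.1, 0.6, 8.0]
opening: 0.0255
[-0.14448496  0.6285621   7.2828426 ] [0.70485771 0.43984072 0.5315752 ] [ 0.5549178  -0.01340407  0.27352649] 17.025
[ 0.5549178  -0.01340407  0.27352649] theta if touching (np.float64(0.35123655579089763), np.float64(0.1992466153894955))
0.13 [ 12.5 -42.2]
0.16 [ 11.4 -36.3]
0.2 [  9.5 -28.5]
0.25 [  6.8 -19. ]
0.3 [ 3.6 -9.6]
0.35 [-0.1 -0.3]
0.4 [-4.2  8.8]
0.5 [-13.8  26.2]
0.6 [-25.   42.6]
0.7 [-37.9  57.8]
0.8 [-52.2  71.6]
0.9 [-67.8  84. ]
1 [-84.6  94.7]
1.1 [-102.3  103.7]
1.2 [-120.9  110.8]
1.25 [-130.4  113.7]
```

View pics/t5.png

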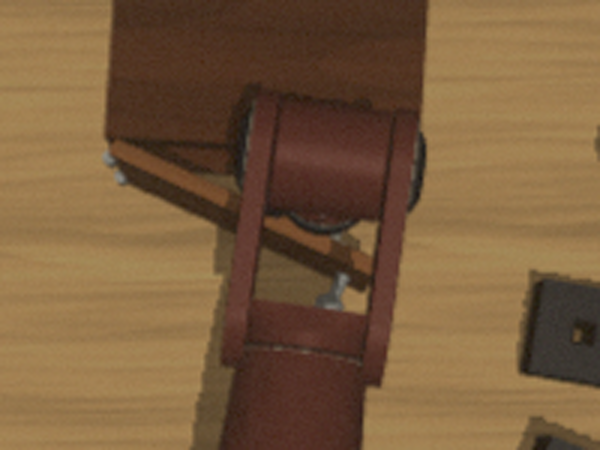

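The door (px 110,145 → 370,280) is following. I ease the pressure by lifting 8 mm and continue the arc to ~1.2 rad.

```bash
python3 -m creep '[[1,[-0.002,0.0044,-0.004],[0,0,0]],[1,[-0.0042,0.0088,-0.008],[0,0,0]],[1,[-0.009,0.0175,-0.008],[0,0,0]],[1,[-0.0138,0.0262,-0.008],[0,0,0]],[1,[-0.019,0.0345,-0.008],[0,0,0]],[1,[-0.025,0.0426,-0.008],[0,0,0]],[1,[-0.0313,0.0503,-0.008],[0,0,0]],[1,[-0.0379,0.0578,-0.008],[0,0,0]],[1,[-0.045,0.065,-0.008],[0,0,0]],[1,[-0.0522,0.0716,-0.008],[0,0,0]],[1,[-0.06,0.078,-0.008],[0,0,0]],[1,[-0.0678,0.084,-0.008],[0,0,0]]]'; python3 ft.py;  python3 arc.py|tail -6; python3 arc.py|head -1
```

```text
clock: 18.58
ee_pos: [0.47, 0.055, 0.28]
orientation: [0.0, -0.707, 0.707, -0.0]
ft_force: [1.6, -0.3, 3.6]
opening: 0.0252
[0.1013535  0.93245545 3.76122631] [0.46879546 0.29738736 0.44097718] [0.47041646 0.0543486  0.27993059] 18.975
0.8 [ 15.5 -12.9]
0.9 [-0.1 -0.6]
1 [-16.9  10.1]
1.1 [-34.6  19.1]
1.2 [-53.2  26.3]
1.25 [-62.7  29.2]
[0.47041646 0.0543486  0.27993059] theta if touching (np.float64(0.901120488048235), np.float64(0.19963544863517088))
```

```bash
python3 -m creep '[[1,[-0.0085,0.005,0],[0,0,0]],[1,[-0.0169,0.0101,0],[0,0,0]],[1,[-0.0257,0.0148,0],[0,0,0]],[1,[-0.0346,0.0191,0],[0,0,0]],[1,[-0.0438,0.0229,0],[0,0,0]],[1,[-0.0532,0.0263,0],[0,0,0]],[1,[-0.0627,0.0292,0],[0,0,0]],[1,[-0.0627,0.0292,0],[0,0,0]],[1,[-0.0627,0.0292,0],[0,0,0]]]'; python3 ft.py;python3 arc.py|head -1
python3 - <<'E'
from h import *
save('scene','s6.png',(170,120,490,390),2)
E
```

```text
clock: 20.1
ee_pos: [0.4411, 0.1174, 0.2799]
orientation: [-0.0, -0.707, 0.707, 0.0]
ft_force: [1.7, 0.6, 3.9]
opening: 0.0252
[0.06612601 0.4204388  3.57099481] [0.40235138 0.3224547  0.413616  ] [0.4412166  0.11702879 0.27995987] 20.5
[0.4412166  0.11702879 0.27995987] theta if touching (np.float64(1.2496840870461647), np.float64(0.1991912276800777))
```

View pics/s6.png

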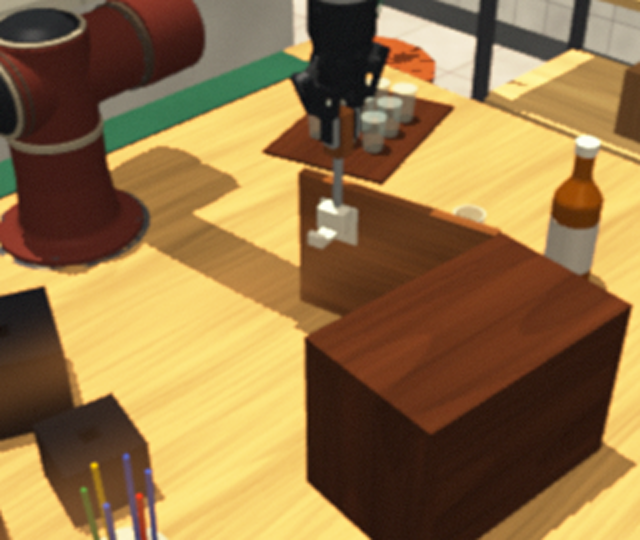

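The door stands at about 1.25 rad with the rod behind it on the hook (crop px 338,195). I lift straight out and return over the stand.

```bash
python3 -m creep '[[1,[0,0,-0.006],[0,0,0]],[1,[0,0,-0.015],[0,0,0]],[1,[0,0,-0.035],[0,0,0]],[1,[0,0,-0.058],[0,0,0]],[1,[0,0,-0.065],[0,0,0]],[1,[0,0,-0.065],[0,0,0]]]' && python3 -m creep '[[1,[0.03,0,0],[0,0,0]],[1,[0.075,-0.003,0],[0,0,0]],[1,[0.12,-0.005,0],[0,0,0]],[1,[0.165,-0.007,0],[0,0,0]],[1,[0.21,-0.009,0],[0,0,0]],[1,[0.255,-0.011,0],[0,0,0]],[1,[0.3,-0.013,0],[0,0,0]],[1,[0.34,-0.015,0],[0,0,0]],[1,[0.365,-0.016,0],[0,0,0]],[1,[0.376,-0.016,0],[0,0,0]],[1,[0.376,-0.016,0],[0,0,0]],[1,[0.376,-0.016,0],[0,0,0]]]'
python3 - <<'E'
from h import *
s=env.sense();print(s['ee_pos'],s['orientation'])
d=env.read_camera('scene')
for x in env.pinpoint('muddler','scene')[:2]: print(x['confidence'],x['centre'],px2w(d,*x['centre'],s['ee_pos'][2]-.1043))
print([(x['confidence'],px2w(d,*x['centre'],.074)) for x in env.pinpoint('stand_hole0','scene')[:3]])
cv2.imwrite('pics/s7.png',cv2.resize(d['img'][150:390,130:450][:,:,::-1],None,fx=2,fy=2))
E
```

```text
clock: 21.3
ee_pos: [0.4414, 0.1172, 0.3457]
orientation: [0.0, -0.707, 0.707, -0.0]
ft_force: [-0.2, -0.2, -1.2]
opening: 0.0252
clock: 22.8
ee_pos: [0.457, -0.2579, 0.3449]
orientation: [-0.0, 0.707, -0.707, -0.0]
ft_force: [-0.0, 0.1, -1.4]
opening: 0.0251
[ 0.45695771 -0.25792267  0.34485186] [-1.64051811e-04  7.07171800e-01 -7.07041687e-01 -2.64445522e-04]
0.55 [205.1, 270.9] [ 0.4558547  -0.2588121   0.24055186]
[(0.91, array([ 0.43874274, -0.41423831,  0.074     ])), (0.86, array([ 0.23548931, -0.24465084,  0.074     ])), (0.76, array([ 0.45488058, -0.27112095,  0.074     ]))]
```

View pics/s7.png

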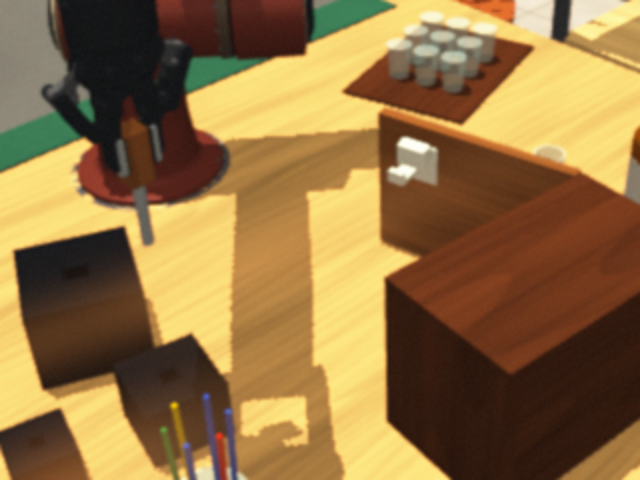

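The door stays open with the hook free. I lower into the stand's hole.

```bash
python3 -m creep '[[1,[0.001,0,0.03],[0,0,0]],[1,[0.001,0,0.07],[0,0,0]],[1,[0.001,0,0.11],[0,0,0]],[1,[0.001,0,0.14],[0,0,0]],[1,[0.001,0,0.155],[0,0,0]],[1,[0.001,0,0.162],[0,0,0]],[1,[0.001,0,0.168],[0,0,0]],[1,[0.001,0,0.173],[0,0,0]],[1,[0.001,0,0.178],[0,0,0]],[1,[0.001,0,0.183],[0,0,0]],[1,[0.001,0,0.183],[0,0,0]]]';python3 ft.py
```

```text
clock: 24.32
ee_pos: [0.4567, -0.2597, 0.1615]
orientation: [-0.0, -0.707, 0.707, 0.0]
ft_force: [-1.1, -0.0, -0.9]
opening: 0.0251
[-0.06204107  0.01869911 -0.99606685] [0.35947443 0.37143256 0.47714426] [ 0.45698515 -0.25991717  0.16217656] 24.725
```

Tip is at z≈0.058, inside the hole with no force. Lowering the rest.

```bash
python3 -m creep '[[1,[0,0,0.015],[0,0,0]],[1,[0,0,0.03],[0,0,0]],[1,[0,0,0.042],[0,0,0]],[1,[0,0,0.048],[0,0,0]],[1,[0,0,0.051],[0,0,0]],[1,[0,0,0.053],[0,0,0]],[1,[0,0,0.053],[0,0,0]]]';python3 ft.py
```

```text
clock: 25.6
ee_pos: [0.457, -0.2599, 0.1092]
orientation: [0.0, -0.707, 0.707, -0.0]
ft_force: [-1.5, 0.2, -0.9]
opening: 0.0253
[-0.19643524  0.04939503 -0.99498477] [0.37293038 0.65917931 0.41742171] [ 0.4569456  -0.25986633  0.10913131] 26.0
```

```bash
python3 -m creep '[[1,[0,0,0.0008],[0,0,0]],[1,[0,0,0.0015],[0,0,0]],[1,[0,0,0.0015],[0,0,0]],[1,[0,0,0.0015],[0,0,0]]]';python3 ft.py
```

```text
clock: 26.5
ee_pos: [0.4571, -0.26, 0.1082]
orientation: [0.0, -0.707, 0.707, -0.0]
ft_force: [-2.4, 1.3, 5.3]
opening: 0.0255
[-2.30632839  1.48720694  5.21828981] [0.41672996 0.42892847 0.31545484] [ 0.45704526 -0.25992866  0.1082003 ] 26.9
```

Seated at the same height it was taken from (0.108). Release and back off.

```bash
python3 -m creep '[[0.5,[0,0,-0.001],[0,0,0]],[0,[0,0,-0.001],[0,0,0]],[0,[0,0,-0.001],[0,0,0]],[0,[0,0,-0.001],[0,0,0]],[0,[0,0,-0.001],[0,0,0]],[0,[0,0,-0.02],[0,0,0]],[0,[0,0,-0.06],[0,0,0]],[0,[0,0,-0.11],[0,0,0]],[0,[0,0,-0.16],[0,0,0]],[0,[0.04,0.04,-0.18],[0,0,0]],[0,[0.08,0.08,-0.18],[0,0,0]],[0,[0.1,0.1,-0.18],[0,0,0]]]'; python3 -m creep '[[0,[0.04,0.02,0],[0,0,0]],[0,[0.08,0.04,0],[0,0,0]],[0,[0.11,0.055,0],[0,0,0]],[0,[0.11,0.055,0],[0,0,0]],[0,[0.11,0.055,0],[0,0,0]]]'
python3 - <<'E'
from h import *
from arc import O,ex,ey
b=save('top','t8.png',(160,60,560,360),2);W=cloud(b);v,u=np.mgrid[:480,:640]
m=(u>415)&(u<455)&(v>205)&(v<250)&(W[...,2]>.115)&(W[...,2]<.15)
print('handle top',np.median(W[m],0),cv2.minAreaRect(W[m][:,:2].astype(np.float32)))
m=(u>260)&(u<350)&(v>172)&(v<260)&(W[...,2]>.19)&(W[...,2]<.21)
q=W[m][:,:2]-O;q=np.c_[q@ex,q@ey];c,s,a=cv2.minAreaRect(q.astype(np.float32));print('door',c,s,a); f=q[np.argmin(q[:,0])];print('far',f,np.degrees(np.arctan2(-f[0],.13-f[1])))
for n in['straw_jar','shot_glass','syrup']: print(n,[(round(x['confidence'],2),np.round(x['centre'])) for x in env.pinpoint(n,'top')[:1]])
print(env.sense()['clock'],env.sense()['ee_pos'])
E
```

```text
clock: 28.4
ee_pos: [0.3554, -0.3614, 0.29]
orientation: [-0.0, -0.706, 0.708, -0.002]
ft_force: [-0.3, 1.1, 0.0]
opening: 0.0854
clock: 29.02
ee_pos: [0.302, -0.4694, 0.2884]
orientation: [0.0, -0.707, 0.707, -0.0]
ft_force: [-0.6, -0.8, -0.0]
opening: 0.0856
handle top [ 0.45582272 -0.25593672  0.12969531] ((0.4551037549972534, -0.2554470896720886), (0.024589531123638153, 0.024317855015397072), 0.13569176197052002)
door (-0.13321149349212646, 0.09597516059875488) (0.2381400763988495, 0.016485346481204033) 17.676143646240234
far [-0.24567478  0.06738005] 75.70038644377158
straw_jar [(0.68, array([451., 172.]))]
shot_glass [(0.59, array([219., 235.]))]
syrup [(0.16, array([331., 179.]))]
29.225 [ 0.30232383 -0.4689608   0.28788067]
```

View pics/t8.png

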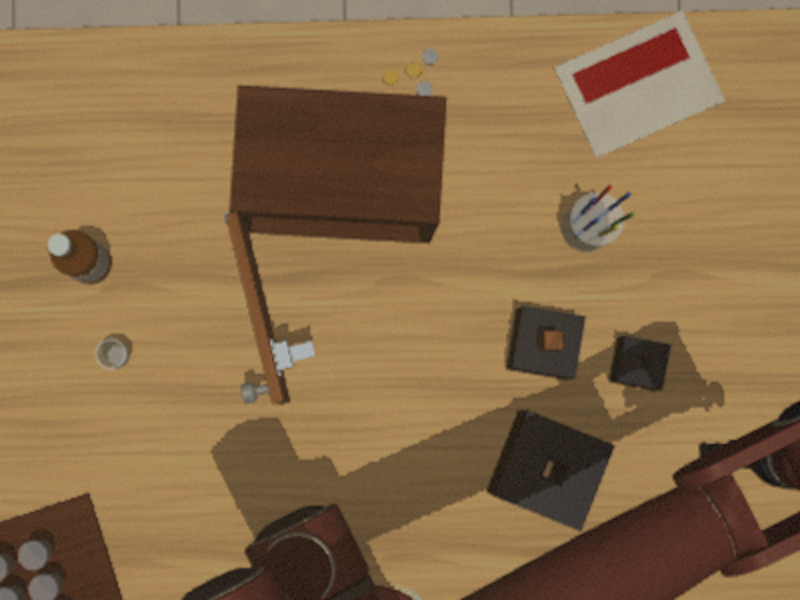

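The picture shows the door at about 72° (crop px 230,215 → 280,400) and the muddler seated (552,340). Jar, glass and bottle are where they were.

```bash
python3 -c "
from cell import env
print(env.sign_off())"
```

```text
the job is handed in; nothing more can be done
None
```

The job is done and handed in, at about 29 s on the robot's clock. I took the muddler from its stand and felt for the hook's pad in the gap. I pressed the hook down about 10 mm, at about 9 N net of the tool's weight, until it let go, then drew the door open along its arc. The muddler then went back into its hole.

**Last checks:**
- **Door:** it measures about 72° open in the top picture. It stayed there with the rod out and the arm clear.
- **Muddler:** its handle top is at z = 0.1297 m, against 0.130 m when fully seated. It seated with about 6 N at the same height it was taken from.
- **Other items:** the jar and the glass were found within a pixel of their first positions. The bottle's final network detection failed (0.16 confidence, wrong place), but in the picture it stands upright at about its old place.
- **Forces:** the highest I read between moves at the hook was about 9 N net, under the 16 N limit. The force during each move was not recorded.

**Disagreement:** the pad's top was about 1 to 2 mm above where contact was felt, judged from the top camera. The press depth by position (10.4 mm) and by spring force (9.5 mm) also differed slightly.

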